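# Load the flask on the shaker and latch its keeper bar

## Task

One of the two places on the shaker is still empty. Stand the flask from the bench upright in it, setting it down gently, then swing that place's keeper bar shut until it snaps fully home in its spring catch. Leave the flask that is already loaded, its shut bar and the other things on the bench as they are.

Things in the scene. Friction and masses are not known exactly. Their poses are not given: they have to be found in the camera images.
- shaker: low bench orbital shaker: white housing 235 x 345 x 40 mm with a control strip along its front edge, and a flat aluminium platform (182 x 360 mm, top 55 mm above the worktop) that carries the two flask places side by side. Fixed. Origin: its underside, below the platform's centre; x to its back (away from the robot), y to its left, z up
- flask_a_center (a point): flat-bottom round glass flask, half-way up its axis, 91 mm above its underside; z up its axis. Bulb 116 mm in diameter and widest 52 mm above the underside, upright neck about 39 mm in diameter from 110 mm to the top at 182 mm; flat foot about 50 mm across; 0.45 to 0.8 kg. It already stands in one of the two places
- flask_b_center (a point): the second, equal flask, same point and sizes as flask_a's. It stands on the worktop to the right of the shaker and is the one to load (take it by the neck)
- place_1_spot (a point): centre of the mat of place 1, 60 mm above the worktop, where the middle of a flask's underside belongs; x to the shaker's back, y left. The place is a cage of 8 mm rods at left, back and right (tops at z 115 mm, posts up to 132), 128 mm clear across and front to back; only the keeper bar closes its front. Which place is left and which right varies (they are 175 mm apart); the empty one has no flask over this point
- place_2_spot (a point): centre of the mat of place 2, 60 mm above the worktop, where the middle of a flask's underside belongs; x to the shaker's back, y left. The place is a cage of 8 mm rods at left, back and right (tops at z 115 mm, posts up to 132), 128 mm clear across and front to back; only the keeper bar closes its front. Which place is left and which right varies (they are 175 mm apart); the empty one has no flask over this point
- keeper_1 (a joint): keeper bar of place 1, rad: 0 = shut and home across the front, 1.57 = straight out to the front, 1.7 = stop. An 8 mm rod at z 111 mm, hinged upright at the place's front left corner; stays where left. Below 0.12 its nose must push aside a spring plunger in the catch at the front right corner (about 12 N at the handle); below 0.05 it snaps home and is held
- keeper_1_hinge (a point): point on the upright hinge axis of keeper bar 1, at the rod's height (111 mm above the worktop); it does not move with the bar. Axes as the shaker's. The bar's nose is 128 mm from it
- keeper_1_handle (a point): centre of the upright handle of keeper bar 1: a round black knob 22 mm in diameter and 38 mm tall, from 20 mm below this point to 18 mm above it, on a short crank. With the bar shut it lies 100 mm to the shaker's right of the hinge and 25 mm in front of it, 145 mm above the worktop; it turns about the hinge with the bar. Axes turn with the bar
- keeper_2 (a joint): keeper bar of place 2, rad: 0 = shut and home across the front, 1.57 = straight out to the front, 1.7 = stop. An 8 mm rod at z 111 mm, hinged upright at the place's front left corner; stays where left. Below 0.12 its nose must push aside a spring plunger in the catch at the front right corner (about 12 N at the handle); below 0.05 it snaps home and is held
- keeper_2_hinge (a point): point on the upright hinge axis of keeper bar 2, at the rod's height (111 mm above the worktop); it does not move with the bar. Axes as the shaker's. The bar's nose is 128 mm from it
- keeper_2_handle (a point): centre of the upright handle of keeper bar 2: a round black knob 22 mm in diameter and 38 mm tall, from 20 mm below this point to 18 mm above it, on a short crank. With the bar shut it lies 100 mm to the shaker's right of the hinge and 25 mm in front of it, 145 mm above the worktop; it turns about the hinge with the bar. Axes turn with the bar
- wash_bottle: bystander: white wash bottle with a bent spout, 60 x 92 x 192 mm, on the worktop left of the shaker; origin at the centre of its underside
- beaker_glass: bystander: glass beaker 76 x 85 x 86 mm, on the worktop left of the shaker; origin at the centre of its underside
- beaker_small: bystander: small beaker 53 x 62 x 56 mm, on the worktop in front of the shaker; origin at the centre of its underside
There are look-alikes about, which are no part of the job. Leave any purple look-alike of the part that bears flask_a_center alone. Leave any green look-alike of the part that bears flask_b_center alone.

How it is judged:
On the way, in this order (a step that is already met when the one before it is completed fails the run):
1. the flask from the bench stands upright on the mat of the empty place, let go, with that place's bar still open (x of flask_b_center in the frame of place_2_spot between -0.01 and 0.01 m and y of flask_b_center in the frame of place_2_spot between -0.01 and 0.01 m and z of flask_b_center in the frame of place_2_spot between 0.087 and 0.095 m and angle between flask_b_center's own z axis and vertical below 0.05 rad and contact force between flask_b and the fingers below 0.5 N and value of joint keeper_2 above 0.15 rad), for 0.2 s.
2. that place's keeper bar has snapped home (value of joint keeper_2 below 0.03 rad), for 0.2 s.
At the end, for the whole second after the job is handed in: Both flasks stand upright (within 0.05 rad) on the mats of their places, within 10 mm of the mat's centre each way and 4 mm in height, and both keeper bars are home in their catches (under 0.03 rad) (x of flask_b_center in the frame of place_2_spot between -0.01 and 0.01 m and y of flask_b_center in the frame of place_2_spot between -0.01 and 0.01 m and z of flask_b_center in the frame of place_2_spot between 0.087 and 0.095 m and angle between each of flask_b_center, flask_a_center's own z axis and vertical below 0.05 rad and x of flask_a_center in the frame of place_1_spot between -0.01 and 0.01 m and y of flask_a_center in the frame of place_1_spot between -0.01 and 0.01 m and z of flask_a_center in the frame of place_1_spot between 0.087 and 0.095 m and value of joint each of keeper_2, keeper_1 below 0.03 rad); the robot touches nothing.
It fails at once if the flask that was already loaded is shoved or lifted (over 12 mm) (distance of flask_a_center from where it was at the start of the episode above 0.012 m).
It fails at once if the bar that was already shut is opened (value of joint keeper_1 above 0.06 rad).
It fails at once if the flask is tipped over (angle between flask_b_center's own z axis and vertical above 0.6 rad).
It fails at once if the flask is dropped or banged down on its place (over 80 N) (contact force between flask_b and place_2 above 80 N).
It fails at once if a bystander on the bench is knocked away (over 20 mm) (distance of any of wash_bottle, beaker_glass, beaker_small from where it was at the start of the episode above 0.02 m).
It also fails if it takes over 51 s, if anything falls off the work surface, if the arm or the gripper's body presses on something with over 40 N, if the wrist force passes 120 N, or if a joint passes its speed limit or range.

## Robot

A 6-joint arm with a two-finger parallel gripper is mounted at the origin on a cart in front of the work surface, level with it; the furniture and walls round the work are solid. World frame = base frame: x ahead of the robot, y to its left, z up, the work surface at z = 0. Lengths are in m, angles in rad, forces in N, time in s.
With the tool pointing down it reaches from about 0.375 to 0.9 m from the base axis. Payload 3.1 kg.
Tool frame: the origin (TCP) lies at the very end of the fingers, on their centre line; the grasp point (between the pads) lies 19 mm behind it (manip.grasp_offset is the distance from the TCP to the grasp point, in m); y points along the fingers, z is the direction in which the jaws open and shut, and the axes are right-handed (so a half turn about y gives the same grasp; the last joint's range is limited). The gripper opens to 85 mm and grips with 20 to 120 N. Pads are 22 mm wide; open, the fingers measure 114 mm over their backs; the gripper's body (76 mm by 85 mm) begins 54 mm behind the grasp point. The pads swing forward as they close: fully open they stand 13 mm farther back than shut.
Start: joints at [-1.425, 0.527, 1.433, -0, 1.181, -0.178], TCP at [0.199, -0.592, 0.231] pointing down, gripper open.
Joint ranges: [-3.08, 3.08], [-0.75, 2.2], [0.22, 2.44], [-1.43, 4.57], [0, 2.65], [-2.85, 2.85]. Speed limits (rad/s): [2.79, 2.79, 3.14, 3.14, 3.14, 3.14].

## Interface

Orientations are given as a unit quaternion [x, y, z, w].
In Python, from station import manip gives the robot as it stands.
- The arm moves only by the tool apply_moves, never from a script. Its argument "motion" is a list of rows, each a list of 5 numbers: the finger opening in mm, from 0 to 85.4, then the shift along the tool's x, y, z in units of 30 mm (1.0 is 30 mm), then the turn about the tool's y in units of 10 degrees (1.0 is 10 degrees). In form: [[fingers, x, y, z, twist], ...]. A call has 1 to 12 rows; each row is the pose to reach, as a shift and turn from the pose commanded when the call began, along the tool's axes at that moment; what a row does not reach only later rows make up. A row lasts 1/8 s, in which the tool goes at most 62.5 mm and 10.7 degrees, less where a joint would pass 70% of its speed; a pose out of reach is approached as far as the arm can. A call with a gripper value outside its range is refused whole. The fingers move at their own pace and stop on an object; "squeeze" is the grip in N (left out, the last holds). Time passes only in rows, so rows that repeat a pose let the fingers close. It gives the time, the measured TCP pose, the force and the opening at its end, in the units of the state.
- manip.sense(): the state, without advancing time (a new reading comes with each control period).
- manip.snapshot(name): name is "scene" or "top"; returns the picture (400x640x3 uint8, red, green, blue); there is no depth.
- manip.get_calibration(name): a dict with "intrinsics" (3x3 intrinsics, pixels), "extrinsics" (4x4, takes a point from camera to world coordinates). Camera axes: x right, y up, looking along -z (the intrinsics and any distortion apply to the point x, -y, -z); pixel columns grow to the right and rows downward; lengths in m; the calibration is good to about 2 mm. A picture is of the moment at which its call begins. get_calibration takes no time and is no camera call.
- manip.sign_off(): hands the job in, once; it reports no verdict.
The state is a dict: "t": time; "q": joint angles; "qd": joint speeds; "tau": joint torques, N m; "tcp_pos": TCP position; "tool_rot": TCP orientation; "force": force on the tool from outside, world axes, zero at the start; "ft_torque": the same for the moment, N m; "finger_gap": opening from 0.0 (shut) to 1.0 (fully open).
Only numpy, scipy, OpenCV 4.12 (cv2) and the standard library are available. Lean on these libraries where they do the work, as an engineer would, in place of code of your own. Each camera call takes 0.05 s, during which the arm holds its last target.

## Working session

There is one attempt and no reset: what is moved stays moved. The work goes in short steps, Python scripts to look and compute and a tool call to move; the robot and the scene stay as the last step left them, time stands still between calls to the robot, and variables do not carry over. Pictures are saved under pics/ and viewed, and the job is handed in when it is done.

Besides the shell and the picture viewer there is one more tool, called after ">>>" as name(argument=value, ...), one argument or row to a line, values as JSON. apply_moves: Moves the arm, as the interface text tells. Its arguments: {"type":"object","properties":{"motion":{"type":"array"},"squeeze":{"type":"number"}},"required":["motion"]}

```bash
mkdir -p pics; python3 - <<'E'
from station import manip
import cv2,numpy as np
np.set_printoptions(precision=4,suppress=True)
s=manip.sense();print(s)
for n in("scene","top"):
    im=manip.snapshot(n);cv2.imwrite(f"pics/{n}0.png",im[:,:,::-1]);c=manip.get_calibration(n);print(n,c)
print(manip.grasp_offset)
E
```

```text
{'t': 0.0, 'q': array([-1.4245,  0.5285,  1.4339, -0.    ,  1.1814, -0.1785]), 'qd': array([-0.    , -0.0001, -0.0009,  0.0003,  0.0009,  0.0003]), 'tau': array([ -0.0006, -44.2351, -17.8029,  -0.0004,   0.0086,  -0.    ]), 'tcp_pos': array([ 0.1994, -0.5916,  0.2303]), 'tool_rot': array([-0.1143,  0.6986, -0.697 ,  0.1143]), 'force': array([-0.2846,  0.5069,  0.3334]), 'ft_torque': array([-0.0008, -0.0254,  0.0277]), 'finger_gap': 0.9992546667766308}
scene {'intrinsics': array([[472.9265,   0.    , 320.4823],
       [  0.    , 472.9265, 199.2234],
       [  0.    ,   0.    ,   1.    ]]), 'extrinsics': array([[ 0.5259,  0.5073, -0.6827, -0.6482],
       [-0.8506,  0.3114, -0.4238, -0.8663],
       [-0.0024,  0.8036,  0.5952,  1.1268],
       [ 0.    ,  0.    ,  0.    ,  1.    ]])}
top {'intrinsics': array([[469.1673,   0.    , 323.24  ],
       [  0.    , 469.1673, 193.8907],
       [  0.    ,   0.    ,   1.    ]]), 'extrinsics': array([[ 0.01  ,  0.9906, -0.1367,  0.3075],
       [-0.9999,  0.0107,  0.0042, -0.1496],
       [ 0.0056,  0.1366,  0.9906,  1.7177],
       [ 0.    ,  0.    ,  0.    ,  1.    ]])}
0.0187
```

View pics/scene0.png

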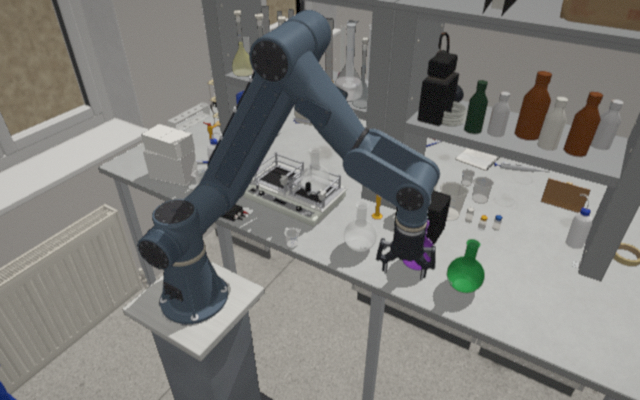

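View pics/top0.png

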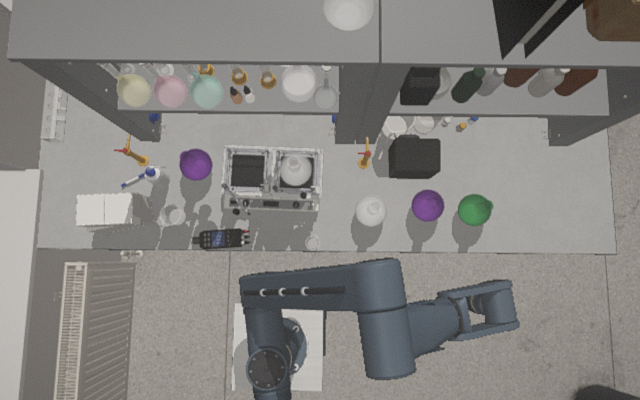

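The clear round flask on the bench is at top (370,211) and scene (360,235). The look-alikes are green (top 475,210) and purple (top 428,205 and 196,165). Only the clear one right of the shaker fits flask_b. The clear flask at top (296,170) is already loaded, and the left place (248,170) is empty. I'll confirm this in enlarged crops.

```bash
python3 - <<'E'
import cv2,numpy as np
t=cv2.imread("pics/top0.png")[130:260,210:410];s=cv2.imread("pics/scene0.png")[140:290,220:400]
cv2.imwrite("pics/topc.png",cv2.resize(t,None,fx=4,fy=4,interpolation=cv2.INTER_CUBIC))
cv2.imwrite("pics/scc.png",cv2.resize(s,None,fx=4,fy=4,interpolation=cv2.INTER_CUBIC))
E
```

```text
(no output)
```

View pics/topc.png

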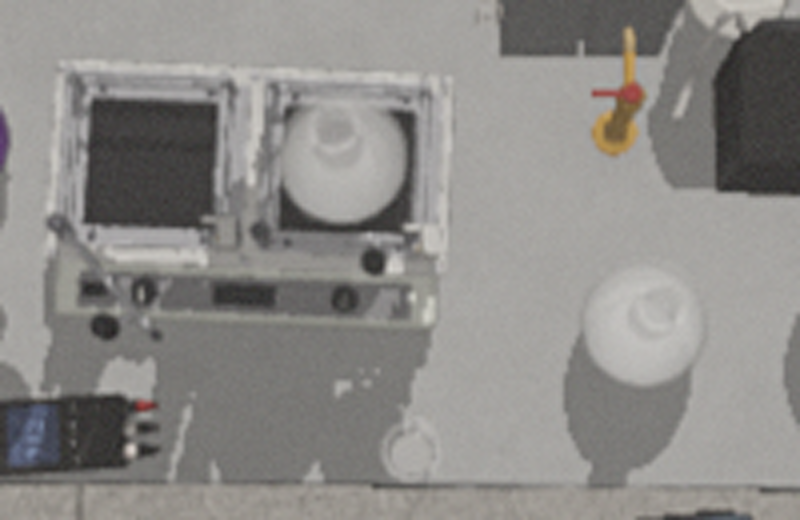

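View pics/scc.png

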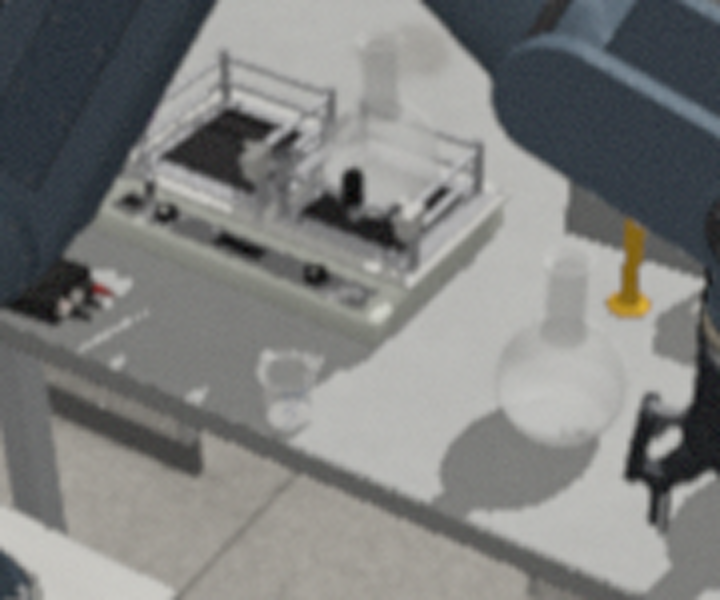

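The crops confirm it: the clear bench flask is flask_b, the left place is empty with its bar open, and the right place is loaded. Next I'll zoom in on the shaker to measure it.

```bash
cat > h.py <<'E'
import numpy as np,cv2
from station import manip
np.set_printoptions(precision=4,suppress=True)
C={n:manip.get_calibration(n) for n in("scene","top")}
def ray(n,u,v):
    c=C[n];K=c["intrinsics"];T=c["extrinsics"]
    d=np.array([(u-K[0,2])/K[0,0],-(v-K[1,2])/K[1,1],-1.]);d=T[:3,:3]@d
    return T[:3,3],d/np.linalg.norm(d)
def onz(n,u,v,z):
    o,d=ray(n,u,v);return o+d*(z-o[2])/d[2]
def proj(n,p):
    c=C[n];K=c["intrinsics"];T=c["extrinsics"]
    q=T[:3,:3].T@(np.array(p)-T[:3,3]);return np.array([K[0,2]+K[0,0]*q[0]/-q[2],K[1,2]-K[1,1]*q[1]/-q[2]])
E
python3 - <<'E'
from h import *
t=cv2.imread("pics/top0.png")[140:216,216:330]
t=cv2.resize(t,None,fx=7,fy=7,interpolation=cv2.INTER_CUBIC);cv2.imwrite("pics/sh.png",t)
f=lambda cx,cy:(210+cx/4,130+cy/4)
print("B bulb",onz("top",*f(644,325),.055)); print("B neck",onz("top",*f(660,308),.182))
print("B scene neck",onz("scene",362.5,203.2,.182),"bulb",onz("scene",360.2,235,.052))
print("A bulb",onz("top",*f(344,160),.115),"neck",onz("top",*f(337,128),.242))
print("hinge",onz("top",*f(60,225),.115),"handle",onz("top",*f(103,325),.163),"nose",onz("top",*f(155,335),.111), "h1",onz("top",*f(374,261),.163))
print("pl",onz("top",*f(57,62),.055),onz("top",*f(455,77),.055))
E
```

```text
B bulb [ 0.4763 -0.3274  0.055 ]
B neck [ 0.4776 -0.3271  0.182 ]
B scene neck [ 0.4896 -0.3241  0.182 ] bulb [ 0.4795 -0.3278  0.052 ]
A bulb [ 0.6113 -0.0611  0.115 ] neck [ 0.6132 -0.062   0.242 ]
hinge [0.5516 0.1829 0.115 ] handle [0.4606 0.134  0.163 ] nose [0.4576 0.0986 0.111 ] h1 [ 0.5167 -0.0903  0.163 ]
pl [0.7101 0.2038 0.055 ] [ 0.7003 -0.1569  0.055 ]
```

View pics/sh.png

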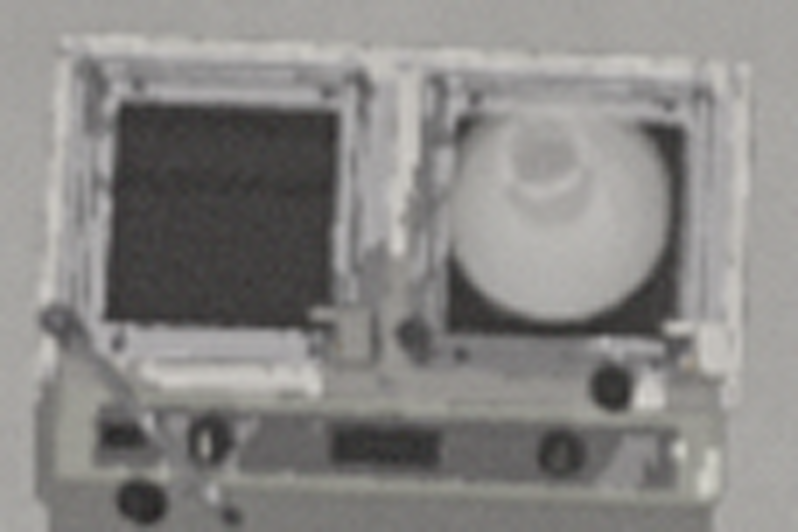

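```bash
python3 - <<'E'
from h import *
g=lambda x,y:(216+x/7,140+y/7)
m2=np.array([onz("top",*g(*p),.06) for p in((119,104),(340,112),(335,327),(105,322))])
m1=np.array([onz("top",*g(*p),.06) for p in((460,114),(690,125),(683,335),(447,332))])
print(m2,m2.mean(0));print(m1,m1.mean(0))
for p,z in(((90,75),.132),((365,85),.132),((437,90),.132),((712,92),.132),((57,318),.13),((413,335),.13)):print(p,onz("top",*g(*p),z))
print("h2",onz("top",*g(143,502),.163),"h1",onz("top",*g(612,387),.163),"A",onz("top",*g(560,215),.115),onz("top",*g(546,150),.242))
# render check: mask flask b in top
im=cv2.imread("pics/top0.png");p=proj("top",[.477,-.327,.182]);print(p,proj("scene",[.477,-.327,.182]))
s=cv2.imread("pics/scene0.png")[190:265,330:390];cv2.imwrite("pics/sb.png",cv2.resize(s,None,fx=8,fy=8,interpolation=cv2.INTER_CUBIC))
t=cv2.imread("pics/top0.png")[185:240,345:400];cv2.imwrite("pics/tb.png",cv2.resize(t,None,fx=10,fy=10,interpolation=cv2.INTER_CUBIC))
E
```

```text
[[0.6747 0.1699 0.06  ]
 [0.6718 0.0561 0.06  ]
 [0.5598 0.0556 0.06  ]
 [0.5611 0.173  0.06  ]] [0.6168 0.1137 0.06  ]
[[ 0.6714 -0.0056  0.06  ]
 [ 0.667  -0.1241  0.06  ]
 [ 0.5576 -0.1219  0.06  ]
 [ 0.5578 -0.0015  0.06  ]] [ 0.6135 -0.0633  0.06  ]
(90, 75) [0.6732 0.1709 0.132 ]
(365, 85) [0.6697 0.0352 0.132 ]
(437, 90) [ 0.6676 -0.0003  0.132 ]
(712, 92) [ 0.6681 -0.1359  0.132 ]
(57, 318) [0.5521 0.1828 0.13  ]
(413, 335) [0.5456 0.0088 0.13  ]
h2 [0.4591 0.1317 0.163 ] h1 [ 0.5166 -0.0901  0.163 ] A [ 0.6088 -0.0611  0.115 ] [ 0.6151 -0.0612  0.242 ]
[374.9747 207.1886] [361.5062 205.4365]
```

View pics/sb.png

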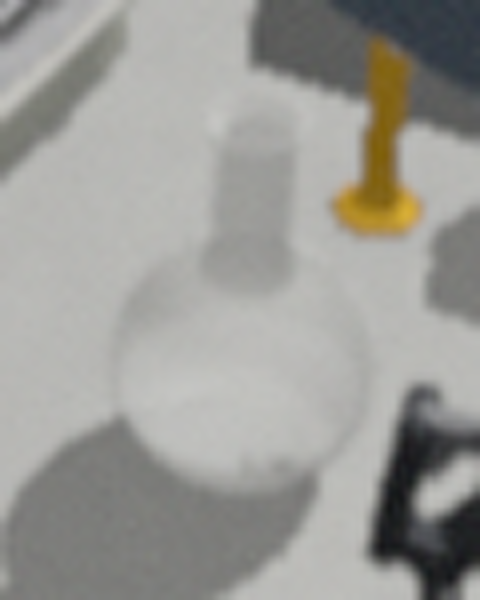

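View pics/tb.png

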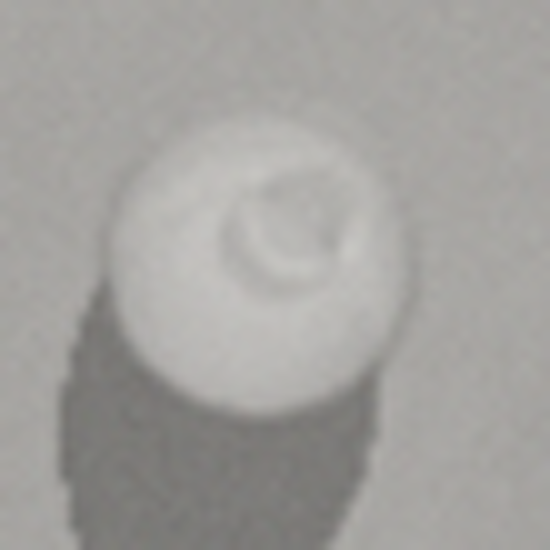

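```bash
cat >> h.py <<'E'
from scipy.spatial.transform import Rotation as R
def axes():
    s=manip.sense();return s,R.from_quat(s["tool_rot"]).as_matrix()
def need(target):
    s,M=axes();return M.T@(np.array(target)-s["tcp_pos"])/.03
E
python3 - <<'E'
from h import *
s,M=axes();print(M)
print(need([.478,-.327,.225]),need([.478,-.327,.135]))
E
```

```text
[[-0.9477 -0.0003  0.3191]
 [-0.3191  0.0019 -0.9477]
 [-0.0003 -1.     -0.0019]]
[-11.6171   0.1948  -5.3978] [-11.6162   3.1948  -5.392 ]
```

>>> apply_moves(
  motion=[
    [85,-2,0.1,-0.9,0],
    [85,-4,0.2,-1.8,0],
    [85,-6,0.2,-2.7,0],
    [85,-8,0.2,-3.6,0],
    [85,-10,0.2,-4.6,0],
    [85,-11.3,0.2,-5.2,0],
    [85,-11.6,0.2,-5.4,0],
    [85,-11.6,0.2,-5.4,0],
    [85,-11.6,0.2,-5.4,0],
  ],
)

```text
t: 1.23
tcp_pos: [0.4766, -0.3289, 0.2251]
tool_rot: [0.114, -0.698, 0.698, -0.114]
force: [0.6, -0.2, 0.5]
finger_gap: 0.991
```

```bash
python3 - <<'E'
from h import *
s,M=axes();print(s["t"],s["tcp_pos"],s["force"]);print(need([.478,-.327,.135]))
a=manip.snapshot("top")[160:260,310:430,::-1];b=manip.snapshot("scene")[150:260,310:430,::-1]
a=cv2.resize(a,(480,400),interpolation=cv2.INTER_CUBIC);b=cv2.resize(b,(440,400)[:2],interpolation=cv2.INTER_CUBIC)
cv2.imwrite("pics/p1.png",np.hstack([a,b])[:, :800])
E
```

```text
1.225 [ 0.4766 -0.3289  0.2251] [ 0.6021 -0.1566  0.533 ]
[-0.0678  3.0042 -0.0442]
```

View pics/p1.png

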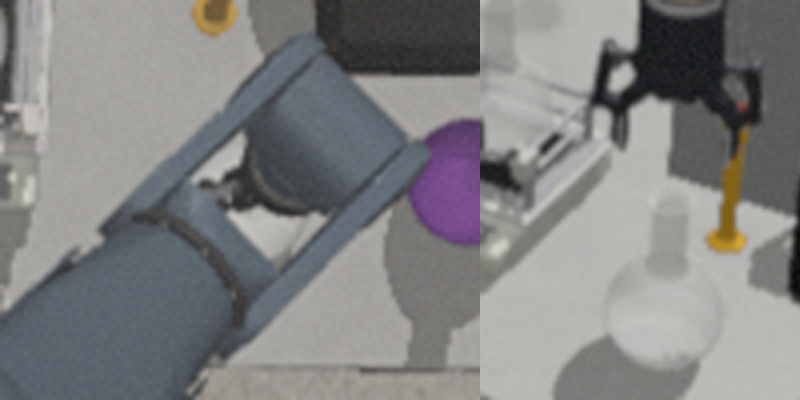

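The open fingers straddle the neck: scene crop fingers at 620 and 735, neck at 668. I'll lower and grip.

>>> apply_moves(
  motion=[
    [85,-0.07,1,-0.04,0],
    [85,-0.07,2,-0.04,0],
    [85,-0.07,2.8,-0.04,0],
    [85,-0.07,3,-0.04,0],
    [85,-0.07,3,-0.04,0],
    [36,-0.07,3,-0.04,0],
    [30,-0.07,3,-0.04,0],
    [30,-0.07,3,-0.04,0],
    [30,-0.07,3,-0.04,0],
    [30,-0.07,3,-0.04,0],
    [30,-0.07,3,-0.04,0],
  ],
  squeeze=50,
)

```text
t: 2.7
tcp_pos: [0.4798, -0.3267, 0.1363]
tool_rot: [0.114, -0.697, 0.699, -0.115]
force: [0.4, -0.6, 5.6]
finger_gap: 0.449
```

```bash
python3 - <<'E'
from h import *
s,M=axes();print(s["t"],s["tcp_pos"],s["force"],s["finger_gap"],s["q"])
E
```

```text
2.7 [ 0.4798 -0.3267  0.1363] [ 0.382  -0.6244  5.5581] 0.44851133931915144 [-0.79    0.5918  1.6343 -0.0003  0.913   0.456 ]
```

>>> apply_moves(
  motion=[
    [30,0,-0.5,0,0],
    [30,0,-1.5,0,0],
    [30,0,-2.5,0,0],
    [30,0,-3.5,0,0],
    [30,0,-4.5,0,0],
    [30,0,-5.5,0,0],
    [30,0,-6.2,0,0],
    [30,0,-6.4,0,0],
    [30,0,-6.4,0,0],
  ],
)

```text
t: 3.82
tcp_pos: [0.4786, -0.3252, 0.3264]
tool_rot: [-0.115, 0.698, -0.697, 0.114]
force: [-0.1, 0.4, -5.4]
finger_gap: 0.446
```

```bash
python3 - <<'E'
from h import *
s,M=axes();print(s["t"],s["tcp_pos"],s["force"],s["finger_gap"]);print(need([.46,-.1,.327]),need([.46,.10,.327]),need([.617,.113,.327]))
b=manip.snapshot("scene")[100:260,280:440,::-1]
cv2.imwrite("pics/p2.png",cv2.resize(b,(600,600),interpolation=cv2.INTER_CUBIC))
E
```

```text
3.825 [ 0.4786 -0.3252  0.3264] [-0.1497  0.3608 -5.4444] 0.44628852046901607
[-1.8095 -0.0051 -7.3104] [ -3.9373   0.0063 -13.6284] [ -9.0353  -0.0012 -12.3687]
```

View pics/p2.png

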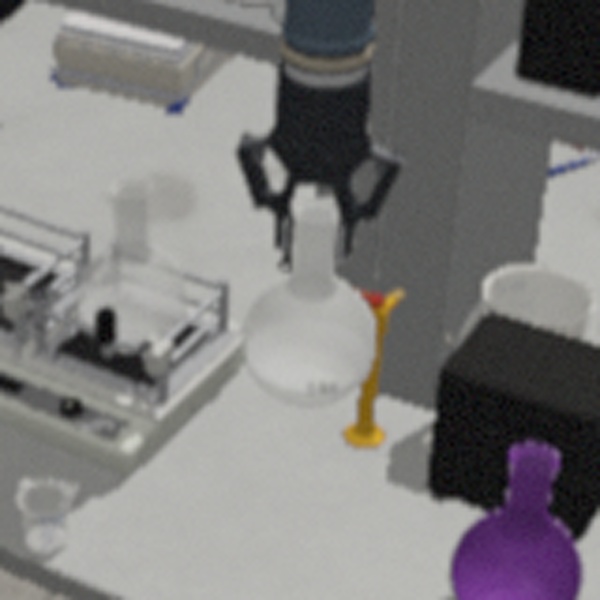

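The flask is held upright in the gripper at scene crop (312,300). I'll carry it round the front of the loaded flask.

>>> apply_moves(
  motion=[
    [30,-0.15,0,-0.6,0],
    [30,-0.45,0,-1.8,0],
    [30,-0.8,0,-3.1,0],
    [30,-1.1,0,-4.4,0],
    [30,-1.4,0,-5.7,0],
    [30,-1.8,0,-7,0],
    [30,-2.2,0,-8.3,0],
    [30,-2.6,0,-9.6,0],
    [30,-3.1,0,-10.9,0],
    [30,-3.5,0,-12.2,0],
    [30,-3.9,0,-13.3,0],
    [30,-3.95,0,-13.6,0],
  ],
)

```text
t: 5.38
tcp_pos: [0.4594, 0.1013, 0.3267]
tool_rot: [-0.116, 0.698, -0.697, 0.115]
force: [-0.0, -0.8, -4.7]
finger_gap: 0.447
```

```bash
python3 - <<'E'
from h import *
s,M=axes();print(s["t"],s["tcp_pos"],s["force"],s["finger_gap"],M);print(need([.617,.113,.327]))
E
```

```text
5.375 [0.4594 0.1013 0.3267] [-0.0449 -0.8482 -4.6534] 0.4465499837193247 [[-0.9466 -0.0024  0.3224]
 [-0.3224  0.0011 -0.9466]
 [ 0.0019 -1.     -0.0019]]
[-5.0987 -0.0239  1.3242]
```

>>> apply_moves(
  motion=[
    [30,-0.5,0,0.15,0],
    [30,-1.5,0,0.4,0],
    [30,-2.5,0,0.65,0],
    [30,-3.5,0,0.9,0],
    [30,-4.5,0,1.15,0],
    [30,-5,0,1.3,0],
    [30,-5.1,0,1.32,0],
    [30,-5.1,0,1.32,0],
    [30,-5.1,0,1.32,0],
  ],
)

```text
t: 6.5
tcp_pos: [0.6181, 0.1096, 0.3272]
tool_rot: [-0.115, 0.698, -0.698, 0.114]
force: [-0.3, -1.0, -5.3]
finger_gap: 0.442
```

```bash
python3 - <<'E'
from h import *
s,M=axes();print(s["t"],s["tcp_pos"],s["force"],s["finger_gap"]);print(need([.617,.113,.197]))
a=manip.snapshot("top")[130:230,200:340,::-1];b=manip.snapshot("scene")[110:230,220:360,::-1]
cv2.imwrite("pics/p3.png",cv2.resize(b,None,fx=5,fy=5,interpolation=cv2.INTER_CUBIC))
cv2.imwrite("pics/p3t.png",cv2.resize(a,None,fx=5,fy=5,interpolation=cv2.INTER_CUBIC))
E
```

```text
6.5 [0.6181 0.1096 0.3272] [-0.3175 -1.0082 -5.2945] 0.441566124379711
[-0.0048  4.3386 -0.1178]
```

View pics/p3.png

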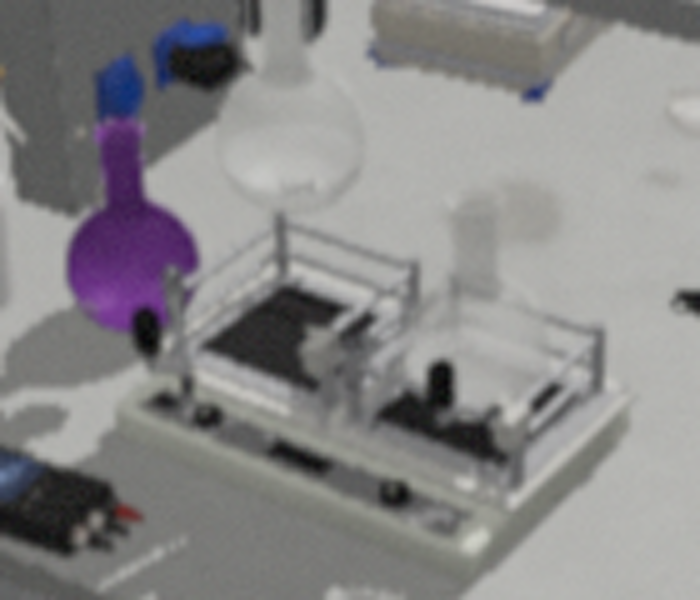

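View pics/p3t.png

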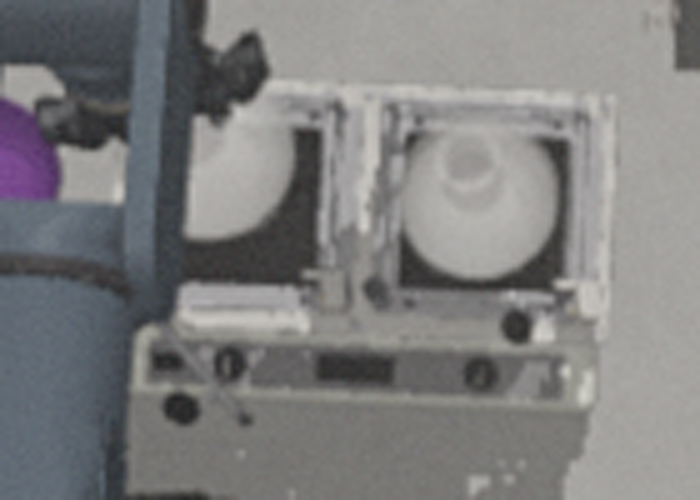

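```bash
python3 - <<'E'
from h import *
print(onz("scene",220+290/5,110+136/5,.243))
print("A bulb",onz("scene",220+458/5,110+395/5,.112))
print("mat2 corners",[onz("scene",220+x/5,110+y/5,.06) for x,y in((290,285),(205,342),(293,385),(378,320))])
# bulb right edge/front edge in top: 
print(onz("top",200+295/5,130+160/5,.243),onz("top",200+205/5,130+242/5,.243))
print(proj("top",[.617,.113,.34]))
print([ (proj("scene",p)-[220,110])*5 for p in([.617,.113,.06],[.6135,-.0633,.06],[.6135,-.0633,.242])])
E
```

```text
[0.619  0.1103 0.243 ]
A bulb [ 0.5528 -0.0821  0.112 ]
mat2 corners [array([0.6749, 0.1633, 0.06  ]), array([0.57  , 0.1718, 0.06  ]), array([0.558 , 0.0759, 0.06  ]), array([0.6695, 0.0709, 0.06  ])]
[0.6118 0.0507 0.243 ] [0.5579 0.1064 0.243 ]
[234.0416 153.4557]
[array([298.4198, 335.5213]), array([480.5496, 403.8387]), array([478.5826, 201.1006])]
```

>>> apply_moves(
  motion=[
    [30,0,0.5,-0.1,0],
    [30,0,1.1,-0.1,0],
    [30,0,1.7,-0.1,0],
    [30,0,2.2,-0.1,0],
    [30,0,2.7,-0.1,0],
    [30,0,3.1,-0.1,0],
    [30,0,3.5,-0.1,0],
    [30,0,3.8,-0.1,0],
    [30,0,4.0,-0.1,0],
    [30,0,4.1,-0.1,0],
    [30,0,4.1,-0.1,0],
  ],
)

```text
t: 7.98
tcp_pos: [0.6181, 0.1127, 0.2044]
tool_rot: [0.114, -0.698, 0.698, -0.114]
force: [-0.3, 0.1, -7.2]
finger_gap: 0.444
```

```bash
python3 - <<'E'
from h import *
s,M=axes();print(s["t"],s["tcp_pos"],s["force"],s["finger_gap"]);print(need([.617,.113,.1963]))
a=manip.snapshot("top")[130:230,200:340,::-1];b=manip.snapshot("scene")[110:230,220:360,::-1]
cv2.imwrite("pics/p4.png",cv2.resize(b,None,fx=5,fy=5,interpolation=cv2.INTER_CUBIC))
cv2.imwrite("pics/p4t.png",cv2.resize(a,None,fx=5,fy=5,interpolation=cv2.INTER_CUBIC))
E
```

```text
7.975 [0.6181 0.1127 0.2044] [-0.3429  0.1285 -7.196 ] 0.4435145205782817
[ 0.0303  0.2687 -0.0212]
```

View pics/p4.png

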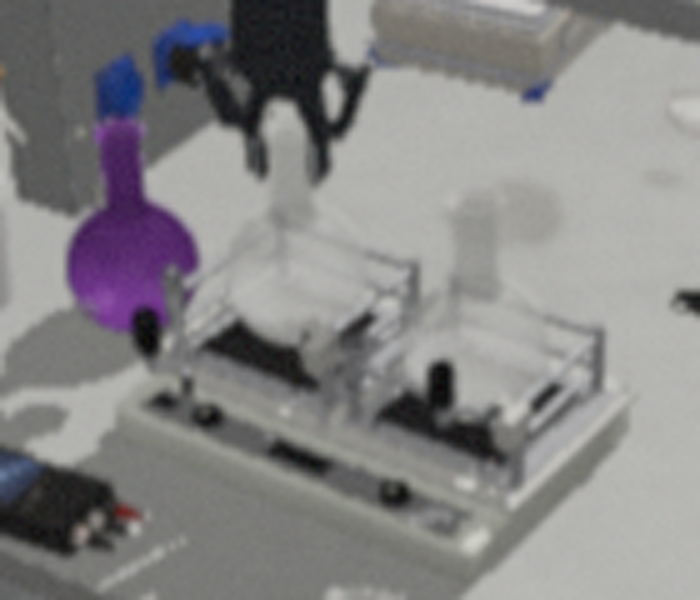

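View pics/p4t.png

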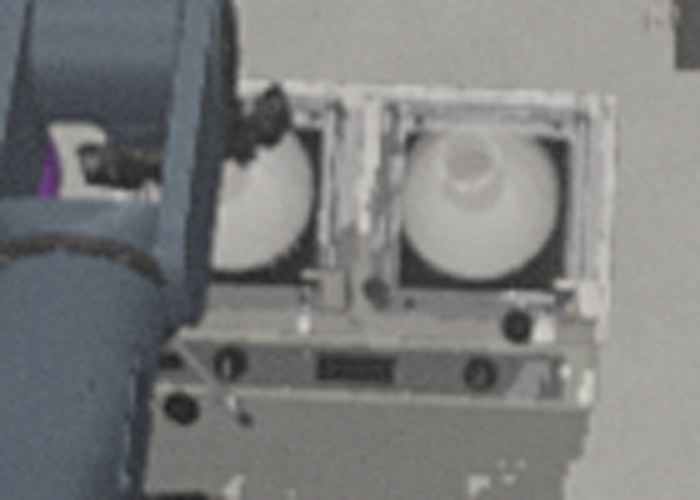

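The bulb sits inside the cage with the same margins as flask A: a 12 px gap on the right and about 10 px at the front in the top crop. I'll do the final lowering slowly.

>>> apply_moves(
  motion=[
    [30,0.02,0.06,0,0],
    [30,0.02,0.12,0,0],
    [30,0.02,0.17,0,0],
    [30,0.02,0.21,0,0],
    [30,0.02,0.24,0,0],
    [30,0.02,0.26,0,0],
    [30,0.02,0.26,0,0],
  ],
)

```text
t: 8.95
tcp_pos: [0.6174, 0.1125, 0.1965]
tool_rot: [-0.114, 0.698, -0.698, 0.114]
force: [-0.1, -0.3, -5.4]
finger_gap: 0.442
```

>>> apply_moves(
  motion=[
    [30,0,0.03,0,0],
    [30,0,0.05,0,0],
    [30,0,0.05,0,0],
  ],
)

```text
t: 9.32
tcp_pos: [0.6179, 0.1126, 0.1963]
tool_rot: [0.114, -0.698, 0.698, -0.115]
force: [-0.5, -0.2, 3.8]
finger_gap: 0.442
```

The mat now carries the weight: the force went from -5.4 to +3.8 N. I'll release.

>>> apply_moves(
  motion=[
    [44,0,0.04,0,0],
    [52,0,0.04,0,0],
    [65,0,0.04,0,0],
    [85,0,0.04,0,0],
    [85,0,0.04,0,0],
    [85,0,0.04,0,0],
    [85,0,0.04,0,0],
  ],
)

```text
t: 10.2
tcp_pos: [0.6174, 0.1125, 0.1938]
tool_rot: [0.114, -0.698, 0.698, -0.114]
force: [0.2, -0.2, -0.5]
finger_gap: 1.001
```

```bash
python3 - <<'E'
from h import *
s,M=axes();print(s["t"],s["tcp_pos"],s["force"],s["finger_gap"],s["q"])
b=manip.snapshot("scene")[110:230,220:360,::-1]
cv2.imwrite("pics/p5.png",cv2.resize(b,None,fx=5,fy=5,interpolation=cv2.INTER_CUBIC))
E
```

```text
10.2 [0.6174 0.1125 0.1938] [ 0.2353 -0.2225 -0.5447] 1.0012122900302622 [ 0.0025  0.5731  1.463  -0.      1.1054  1.2485]
```

View pics/p5.png

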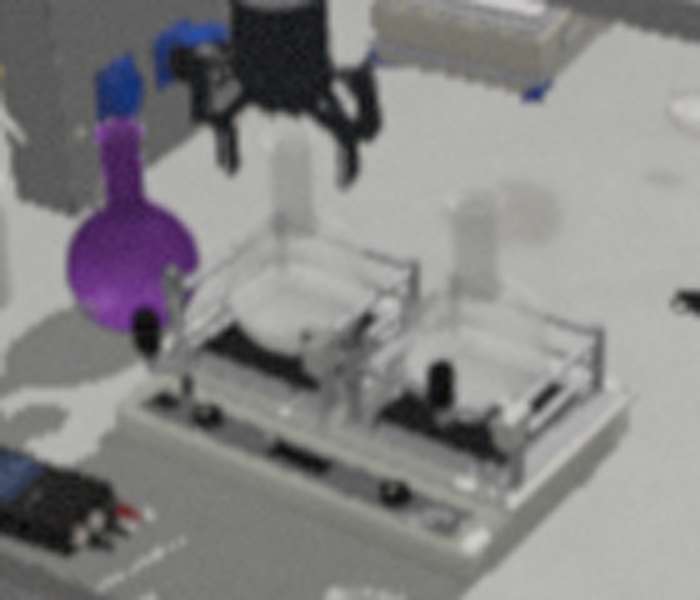

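The flask stands free, with its neck between the open fingers at crop (292,180). I'll retract up, then move in front of the knob, turning the tool and narrowing the fingers to form a notch.

>>> apply_moves(
  motion=[
    [85,0,-0.6,0,0],
    [85,0,-1.6,0,0],
    [85,0,-2.8,0,0],
    [85,0,-3.5,0,0],
    [85,0,-3.6,0,0],
    [40,1.2,-3.6,-0.8,1],
    [14,2.6,-3.6,-1.8,2],
    [14,4,-3.6,-2.8,3],
    [14,4.8,-3.6,-3.5,4],
    [14,5,-3.6,-3.64,5],
    [14,5,-3.6,-3.64,5.36],
    [14,5,-3.6,-3.64,5.36],
  ],
  squeeze=50,
)

```text
t: 11.75
tcp_pos: [0.4396, 0.1681, 0.3009]
tool_rot: [-0.212, -0.674, 0.675, 0.213]
force: [-0.1, -0.2, -0.5]
finger_gap: 0.161
```

```bash
python3 - <<'E'
from h import *
s,M=axes();print(s["t"],s["tcp_pos"],s["force"],s["finger_gap"],s["q"]);print(M)
print(need([.440,.168,.138]))
a=manip.snapshot("top")[130:260,190:340,::-1];b=manip.snapshot("scene")[90:230,220:360,::-1]
cv2.imwrite("pics/p6.png",cv2.resize(b,None,fx=4,fy=4,interpolation=cv2.INTER_CUBIC))
cv2.imwrite("pics/p6t.png",cv2.resize(a,None,fx=4,fy=4,interpolation=cv2.INTER_CUBIC))
E
```

```text
11.75 [0.4396 0.1681 0.3009] [-0.0996 -0.2008 -0.4861] 0.16084340346795195 [ 0.1272  0.2312  1.7124 -0.      1.1999  2.3077]
[[-0.8198 -0.0019 -0.5726]
 [ 0.5726 -0.0002 -0.8198]
 [ 0.0014 -1.      0.0013]]
[-0.0198  5.4311 -0.0102]
```

View pics/p6.png

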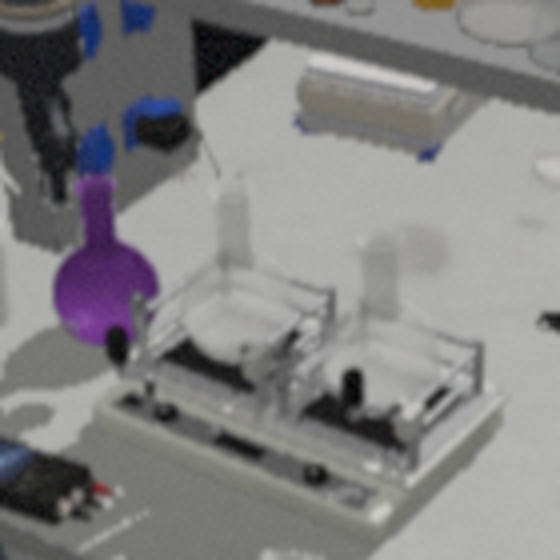

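View pics/p6t.png

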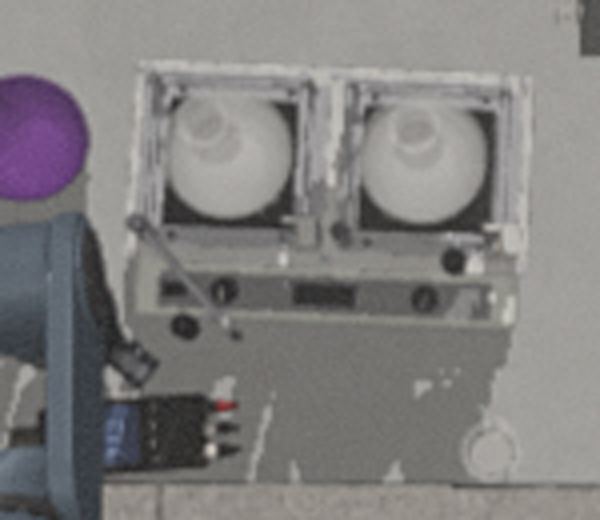

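Both flasks stand centred on their mats. The top crop shows B at (230,157) over a mat mid-column of about 231, and the knob unchanged at (184,327). I'll lower beside the knob.

>>> apply_moves(
  motion=[
    [14,0,1,0,0],
    [14,0,2.4,0,0],
    [14,0,3.8,0,0],
    [14,0,4.9,0,0],
    [14,0,5.4,0,0],
    [14,0,5.43,0,0],
    [14,0,5.43,0,0],
  ],
)

```text
t: 12.72
tcp_pos: [0.4409, 0.1681, 0.1392]
tool_rot: [0.213, 0.675, -0.674, -0.212]
force: [0.1, -0.2, -0.6]
finger_gap: 0.161
```

```bash
python3 - <<'E'
from h import *
s,M=axes();print(s["t"],s["tcp_pos"],s["force"],s["finger_gap"])
f=lambda x,y:(190+x/4,130+y/4)
for n,p in(("B",(230,157)),("A",(424,160))):print(n,onz("top",*f(*p),.115))
for n,p in(("B",(205,122)),("A",(410,127))):print(n,onz("top",*f(*p),.242))
yaw=-.027;Rz=np.array([[np.cos(yaw),-np.sin(yaw)],[np.sin(yaw),np.cos(yaw)]])
H=np.array([.552,.183]);off=-.0195*np.array([np.cos(np.radians(-35)),np.sin(np.radians(-35))])
for th in(.85,.8,.7,.6,.5,.4,.3,.2,.1,.05,0,-.03,-.06):
    c,q=np.cos(-th),np.sin(-th)
    k=H+Rz@np.array([[c,-q],[q,c]])@np.array([-.025,-.1])
    print(th,k,need([*(k+off),.138]))
a=manip.snapshot("top")[180:240,200:260,::-1]
cv2.imwrite("pics/p7t.png",cv2.resize(a,None,fx=8,fy=8,interpolation=cv2.INTER_CUBIC))
E
```

```text
12.725 [0.4409 0.1681 0.1392] [ 0.0695 -0.1568 -0.5803] 0.16074583194428219
B [0.6121 0.1072 0.115 ]
A [ 0.6113 -0.0611  0.115 ]
B [0.6162 0.1078 0.242 ]
A [ 0.614  -0.0564  0.242 ]
0.85 [0.4591 0.1383] [-0.4172  0.0401  0.4678]
0.8 [0.4615 0.1337] [-0.5691  0.0401  0.5481]
0.7 [0.4669 0.1249] [-0.8839  0.0402  0.6854]
0.6 [0.4731 0.1167] [-1.2108  0.0403  0.7906]
0.5 [0.4801 0.1091] [-1.5466  0.0405  0.8627]
0.4 [0.4878 0.1023] [-1.8879  0.0406  0.9009]
0.3 [0.4962 0.0963] [-2.2313  0.0408  0.9048]
0.2 [0.5051 0.0912] [-2.5734  0.041   0.8745]
0.1 [0.5145 0.087 ] [-2.9108  0.0412  0.8101]
0.05 [0.5194 0.0852] [-3.0767  0.0413  0.7653]
0 [0.5243 0.0837] [-3.2401  0.0415  0.7123]
-0.03 [0.5273 0.0829] [-3.3368  0.0415  0.6766]
-0.06 [0.5303 0.0822] [-3.4323  0.0416  0.6381]
```

View pics/p7t.png

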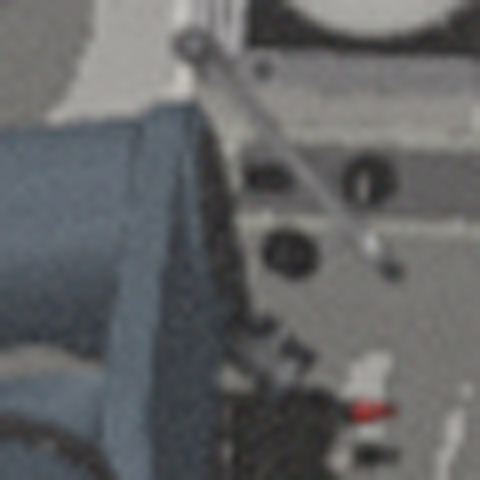

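Before pushing, I'll check how well B is centred on its mat.

```bash
python3 - <<'E'
from h import *
t=cv2.imread("pics/p6t.png");t=cv2.resize(t,None,fx=.25,fy=.25,interpolation=cv2.INTER_AREA)[14:66,30:134]
cv2.imwrite("pics/bz.png",cv2.resize(t,None,fx=7.5,fy=7.5,interpolation=cv2.INTER_CUBIC))
E
```

```text
(no output)
```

View pics/bz.png

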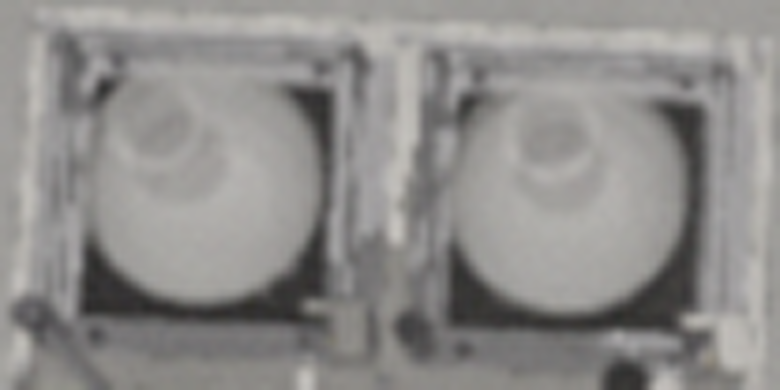

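```bash
python3 - <<'E'
from h import *
t=cv2.imread("pics/p6t.png");t=cv2.resize(t,(150,130),interpolation=cv2.INTER_AREA).astype(float)
o=cv2.imread("pics/top0.png")[130:260,190:340].astype(float)
d=np.abs(cv2.GaussianBlur(t-o,(0,0),.7)).mean(2)[10:65,30:85]
v=np.clip(d*5,0,255).astype(np.uint8)
s=cv2.imread("pics/p6.png");s=cv2.resize(s,(140,140),interpolation=cv2.INTER_AREA).astype(float)
so=cv2.imread("pics/scene0.png")[90:230,220:360].astype(float)
e=np.clip(cv2.GaussianBlur(np.abs(s-so).mean(2),(0,0),.7)*8,0,255).astype(np.uint8)[30:100,30:90]
A=cv2.resize(v,None,fx=8,fy=8,interpolation=cv2.INTER_CUBIC);B=cv2.resize(e,None,fx=6,fy=6,interpolation=cv2.INTER_CUBIC)
c=np.zeros((440,800),np.uint8);c[:440,:440]=A;c[:420,440:800]=B
# predicted silhouettes
c=cv2.cvtColor(c,cv2.COLOR_GRAY2BGR)
def draw(y,col):
  for r,z in((.058,.112),(.0195,.242)):
    a=np.linspace(0,2*np.pi,60)
    P=[[.617+r*np.cos(k),y+r*np.sin(k),z] for k in a]
    q=np.array([(proj("top",p)-[220,140]+.5)*8-.5 for p in P]);cv2.polylines(c,[q.astype(int)],True,col,1)
    q=np.array([(proj("scene",p)-[250,120]+.5)*6-.5+[440,0] for p in P]);cv2.polylines(c,[q.astype(int)],True,col,1)
draw(.113,(0,255,0));draw(.107,(0,0,255))
cv2.imwrite("pics/d.png",c)
E
```

```text
(no output)
```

View pics/d.png

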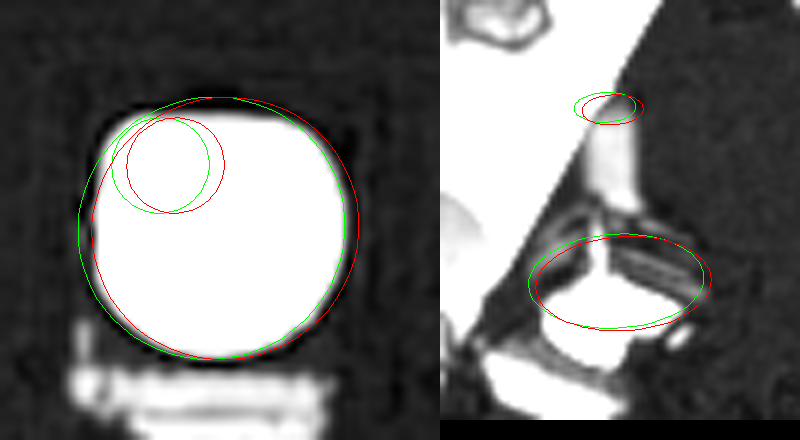

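The B-only difference image matches the silhouette predicted for y=0.113 (green) on its right and front edges, so the flask is centred. Now I'll push the knob along its arc.

>>> apply_moves(
  motion=[
    [14,-0.3,0.04,0.4,0],
    [14,-0.57,0.04,0.55,0],
    [14,-0.88,0.04,0.69,0],
    [14,-1.21,0.04,0.79,0],
    [14,-1.55,0.04,0.86,0],
    [14,-1.89,0.04,0.9,0],
    [14,-2.23,0.04,0.9,0],
    [14,-2.23,0.04,0.9,0],
  ],
)

```text
t: 13.78
tcp_pos: [0.4812, 0.1072, 0.1378]
tool_rot: [0.213, 0.674, -0.674, -0.212]
force: [-1.0, -0.2, -0.0]
finger_gap: 0.164
```

```bash
python3 - <<'E'
from h import *
s,M=axes();print(s["t"],s["tcp_pos"],s["force"],s["finger_gap"])
yaw=-.027;Rz=np.array([[np.cos(yaw),-np.sin(yaw)],[np.sin(yaw),np.cos(yaw)]])
H=np.array([.552,.183]);off=-.0195*np.array([np.cos(np.radians(-35)),np.sin(np.radians(-35))])
for th in(.3,.2,.1,.05,0,-.03,-.06,-.1):
    c,q=np.cos(-th),np.sin(-th)
    k=H+Rz@np.array([[c,-q],[q,c]])@np.array([-.025,-.1])
    print(th,k,need([*(k+off),.138]))
a=manip.snapshot("top")[170:240,200:280,::-1];b=manip.snapshot("scene")[110:230,220:320,::-1]
cv2.imwrite("pics/p8.png",np.hstack([cv2.resize(a,(480,420),interpolation=cv2.INTER_CUBIC),cv2.resize(b,(350,420),interpolation=cv2.INTER_CUBIC)[:,:320]]))
E
```

```text
13.775 [0.4812 0.1072 0.1378] [-0.9738 -0.222  -0.0329] 0.16436493277773886
0.3 [0.4962 0.0963] [ 0.0329 -0.0065  0.0109]
0.2 [0.5051 0.0912] [-0.3092 -0.006  -0.0198]
0.1 [0.5145 0.087 ] [-0.6465 -0.0054 -0.0844]
0.05 [0.5194 0.0852] [-0.8123 -0.0051 -0.1293]
0 [0.5243 0.0837] [-0.9756 -0.0048 -0.1824]
-0.03 [0.5273 0.0829] [-1.0723 -0.0046 -0.2182]
-0.06 [0.5303 0.0822] [-1.1679 -0.0044 -0.2569]
-0.1 [0.5344 0.0814] [-1.2934 -0.0041 -0.3128]
```

View pics/p8.png

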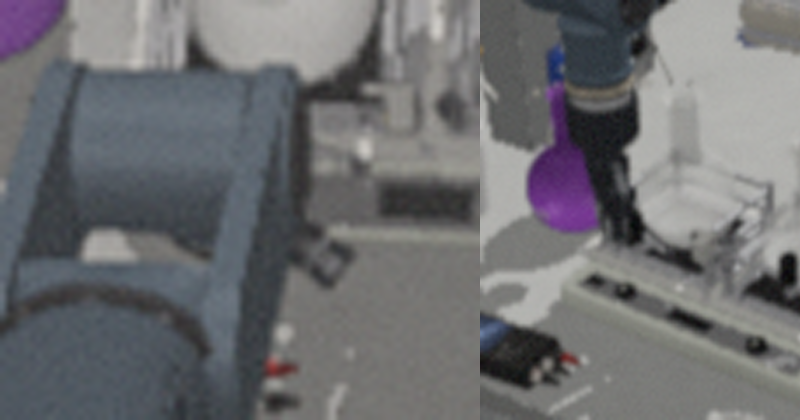

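```bash
python3 - <<'E'
from h import *
for p in([.481,.107,.138],[.481,.107,.2],[.496,.0963,.163]):print((proj("top",p)-[200,170])*6,(proj("scene",p)-[220,110])*3.5+[480,0])
b=manip.snapshot("scene")[140:200,230:310,::-1]
cv2.imwrite("pics/p9.png",cv2.resize(b,(800,600),interpolation=cv2.INTER_CUBIC))
E
```

```text
[271.6585 216.4187] [615.2517 236.3141]
[253.4775 203.7351] [610.5064 187.1693]
[284.6529 184.8089] [630.0217 213.0383]
```

View pics/p9.png

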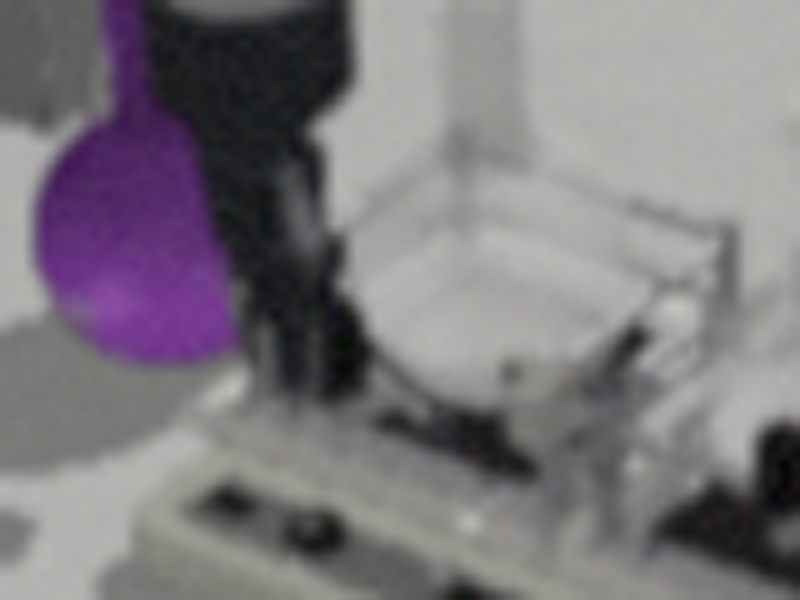

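In the scene crop the knob is nestled against the fingers at (350,345), and the bar follows. I'll continue toward the catch.

>>> apply_moves(
  motion=[
    [14,-0.17,0,0,0],
    [14,-0.33,0,-0.02,0],
    [14,-0.5,0,-0.05,0],
    [14,-0.67,0,-0.09,0],
    [14,-0.83,0,-0.13,0],
    [14,-0.95,0,-0.17,0],
    [14,-1.02,0,-0.19,0],
    [14,-1.02,0,-0.19,0],
  ],
)

```text
t: 14.92
tcp_pos: [0.5068, 0.0952, 0.1375]
tool_rot: [-0.212, -0.674, 0.674, 0.214]
force: [-3.3, 1.6, 0.3]
finger_gap: 0.164
```

```bash
python3 - <<'E'
from h import *
s,M=axes();print(s["t"],s["tcp_pos"],s["force"],s["finger_gap"],s["ft_torque"])
b=manip.snapshot("scene")[140:200,230:310,::-1]
cv2.imwrite("pics/p10.png",cv2.resize(b,(800,600),interpolation=cv2.INTER_CUBIC))
E
```

```text
14.925 [0.5068 0.0952 0.1375] [-3.2727  1.6096  0.28  ] 0.1641643810340141 [0.3344 0.5078 0.0386]
```

View pics/p10.png

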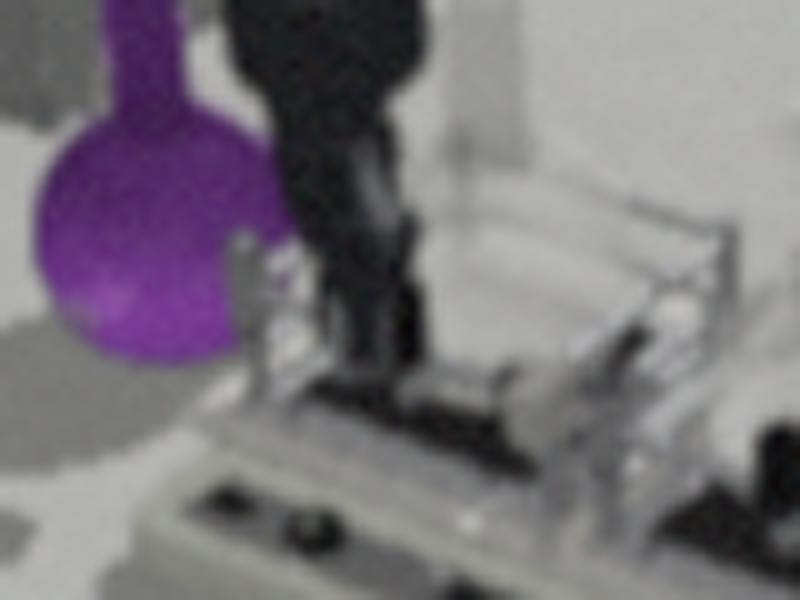

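>>> apply_moves(
  motion=[
    [14,-0.06,0,-0.02,0],
    [14,-0.12,0,-0.04,0],
    [14,-0.12,0,-0.04,0],
  ],
)

```text
t: 15.35
tcp_pos: [0.5072, 0.0951, 0.1371]
tool_rot: [-0.209, -0.674, 0.675, 0.216]
force: [-9.3, 5.8, 5.3]
finger_gap: 0.164
```

>>> apply_moves(
  motion=[
    [14,-0.07,0,-0.02,0],
    [14,-0.14,0,-0.04,0],
    [14,-0.2,0,-0.06,0],
    [14,-0.2,0,-0.06,0],
  ],
)

```text
t: 15.85
tcp_pos: [0.5077, 0.0951, 0.1367]
tool_rot: [-0.205, -0.674, 0.675, 0.221]
force: [-16.6, 10.8, 11.6]
finger_gap: 0.164
```

The stop is rigid: about 20 N in the push direction for only 0.5 mm of motion. The bar is against its home stop, so I'll back off and lift away.

>>> apply_moves(
  motion=[
    [14,0.5,0,0.1,0],
    [14,1.3,0,0.1,0],
    [14,1.8,0,0.1,0],
    [14,1.8,-1,0.1,0],
    [14,1.8,-2.5,0.1,0],
    [14,1.8,-4,0.1,0],
    [14,1.8,-4.8,2,0],
    [14,2,-5,-1.5,0],
    [14,2,-5,-3,0],
    [14,2,-5,-5,0],
    [14,2,-5,-6,0],
    [14,2,-5,-6,0],
  ],
)

```text
t: 17.35
tcp_pos: [0.5742, 0.2763, 0.2871]
tool_rot: [0.213, 0.675, -0.674, -0.211]
force: [0.0, -1.2, 0.8]
finger_gap: 0.162
```

```bash
python3 - <<'E'
from h import *
s,M=axes();print(s["t"],s["tcp_pos"],s["force"])
b=manip.snapshot("scene")[120:220,220:350,::-1];a=manip.snapshot("top")[140:220,210:330,::-1]
cv2.imwrite("pics/p11.png",cv2.resize(b,None,fx=6,fy=6,interpolation=cv2.INTER_CUBIC))
cv2.imwrite("pics/p11t.png",cv2.resize(a,None,fx=6.5,fy=6.5,interpolation=cv2.INTER_CUBIC))
E
```

```text
17.35 [0.5742 0.2763 0.2871] [ 0.0152 -1.1896  0.8347]
```

View pics/p11.png

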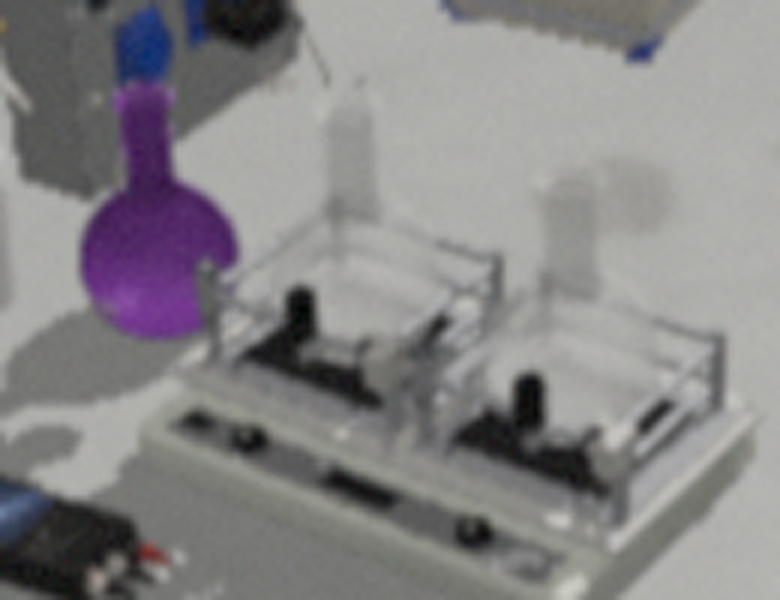

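View pics/p11t.png

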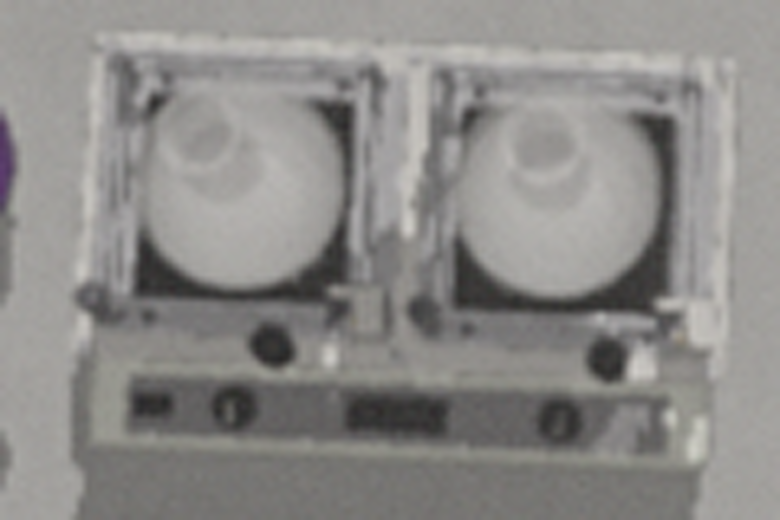

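In the top crop, knob minus hinge is (180,47) px for bar 2 and (182,47) px for the shut bar 1, so bar 2 is home. Both flasks stand upright and the arm is clear.

```bash
python3 -c "
from station import manip
print(manip.sign_off())"
```

```text
the job is handed in; nothing more can be done
None
```

The clear flask from the bench now stands in the empty left place, and I pushed that place's keeper bar shut. The job was handed in at about 17.5 s of the 51 s allowed; the hand-in gives no verdict.

- **Flask:** I took it by the neck, carried it round the front of the loaded flask, and lowered it slowly. At touchdown the force reading was about 4 N, and I let go there. A difference image puts it within about 2 mm of the mat's centre. My first direct pixel readings disagreed, showing it about 6 mm to the right. I put that down to the left cage rods hiding the bulb's edge, because the right and front edges and the neck matched the centred position.
- **Keeper bar:** I pushed the knob along its arc until it met a rigid stop, at about 20 N for only 0.5 mm of travel. In the last top picture the knob sits at the same offset from its hinge as on the bar that was already shut: (180,47) against (182,47) pixels. I did not see or measure the snap itself directly.
- **Everything else:** The loaded flask, its shut bar and the purple flask beside the shaker look unmoved in the last pictures. I did not recheck the other things on the bench. The arm ended well clear of everything.

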